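Push the tube racks home in the sampler and start it

TASK

The tube racks stand in a closed row in the lane of the rack sampler, short of the end stop. Push the whole row gently along the lane with your fingers, as one train from behind, without lifting a rack, until it is fully home: the front rack flat against the end stop and no gaps between the racks. Then press the start key (the larger of the two round keys on the reader head) and let it come back up; leave the smaller key and everything else on the bench alone.

Things in the scene. Friction and masses are not known exactly. Their poses are not given: they have to be found in the camera images.
- sampler: rack sampler, fixed on the bench: base 430 long (x) by 168 wide, an open lane on it and at the +x end a white reader head (107 long, top 82 above bench). Origin: centre of its underside. +x points along the lane to the end stop. Lane floor 28 above bench, 122 wide, from the open end (x=-215, no wall) to x=+105, between two guide rails 8 thick, centred at y=+-65, tops 44 above bench
- stop_face (a point): the middle (y = 0) of the foot of the end stop, at x = 105 in the sampler's frame, z = 28 (lane floor): the flat steel face, 122 wide and 40 high, square to the lane, that the front rack must meet. Axes as the sampler's
- lane_open_end (a point): middle of the lane floor at the open end of the lane, x = -215, z = 28 in the sampler's frame. Axes as the sampler's
- start_key_top (a point): centre of the top of the start key: the larger of the two round white push keys on top of the reader head, 28 across, facing up, at x = 165, y = -48 in the sampler's frame (the side of the head nearer the robot)
- start_key (a joint): travel of the start key, m: 0 up, 0.005 fully down; spring key, about 4 N when fully down, counts as pressed from 0.003; springs back
- stop_key_top (a point): centre of the top of the stop key: the smaller round push key, 15 across, beside the start key at x = 165, y = -2 in the sampler's frame. Not to be pressed
- stop_key (a joint): travel of the stop key, m: 0 up, 0.005 fully down
- rack1: front rack of the row, nearest the end stop: grey tube rack 20 thick (its x, along the lane), 118 wide (y), 45 high; glass tubes fixed in it, yellow caps reach 66 above its underside. 0.08 to 0.17 kg, slides on the lane floor with light friction (whole row 2 to 6 N). Origin: centre of underside; x as the sampler's. Home: +x face on the end stop, origin at x=95 in the sampler's frame
- rack2: Same kind of rack as rack1, number 2 from the end stop. Home: origin at x = 75 in the sampler's frame
- rack3: Same kind of rack as rack1, number 3 from the end stop. Home: origin at x = 55 in the sampler's frame
- rack4: Same kind of rack as rack1, number 4 from the end stop. Home: origin at x = 35 in the sampler's frame
- rack5: Same kind of rack as rack1, number 5 from the end stop, the rear rack of the row: its -x face (20 mm thick rack, so 10 mm behind its origin) is free, with open lane behind it. Home: origin at x = 15 in the sampler's frame
- spare_rack: bystander: the same kind of rack with only two tubes, standing on the bench beside the sampler on its far side. Origin: centre of its underside
- flask_small: bystander: small conical flask with foil cap, 52 across, 95 high, on the bench beside the sampler on the robot's side. Origin: centre of its underside
- flask_large: bystander: larger conical flask with foil cap, 72 across, 130 high. Origin: centre of its underside
- reagent_bottle: bystander: amber bottle, 56 across, 120 high. Origin: centre of its underside
- beaker: bystander: open glass beaker, 60 across, 75 high. Origin: centre of its underside
- marker: bystander: marker pen lying on the bench, 127 long, 14 thick. Origin: under its middle
- vial: bystander: small closed vial, 20 across, 36 high, standing on the reader head near x = 188, y = 62 in the sampler's frame. Origin: centre of its underside
Things that resemble listed ones, but are neither listed nor needed, are in the scene too. Leave any purple look-alike of the rack5 alone.

How it is judged (in metres and radians):
On the way, in this order (a step that is already met when the one before it is completed fails the run):
1. the whole row is home against the end stop (x of rack1 in the frame of sampler above 0.091 m and x of rack2 in the frame of sampler above 0.071 m and x of rack3 in the frame of sampler above 0.051 m and x of rack4 in the frame of sampler above 0.031 m and x of rack5 in the frame of sampler above 0.011 m and angle between the x axis of each of rack1, rack2, rack3, rack4, rack5 and the x axis of sampler, either way round below 0.06 rad and angle between each of rack1, rack2, rack3, rack4, rack5's own z axis and vertical below 0.06 rad and z of each of rack1, rack2, rack3, rack4, rack5 in the frame of sampler below 0.032 m and linear speed of each of rack1, rack2, rack3, rack4, rack5 below 0.01 m/s), for 0.3 s.
2. the start key is pressed (value of joint start_key above 0.003 m), for 0.03 s.
3. the start key has come back up (value of joint start_key below 0.001 m), for 0.1 s.
At the end, for the whole second after the job is handed in: all five racks stand upright on the lane floor (within 4 mm), square to the lane (0.06 rad), at rest, each within 4 mm of its home place in the closed row against the end stop, and both keys are up again (all of step 1 and value of joint each of start_key, stop_key below 0.001 m); the robot touches nothing.
It fails at once if a rack of the row was lifted off the lane or tipped (z of any of rack1, rack2, rack3, rack4, rack5 in the frame of sampler above 0.04 m or angle between any of rack1, rack2, rack3, rack4, rack5's own z axis and vertical above 0.35 rad).
It fails at once if the row came apart: a gap of more than about 12 mm opened between neighbouring racks (distance between rack1 and rack2 above 0.033 m or distance between rack2 and rack3 above 0.033 m or distance between rack3 and rack4 above 0.033 m or distance between rack4 and rack5 above 0.033 m).
It fails at once if the row was rammed: a finger pushed on a rack with more than 45 N (contact force between the fingers and rack1 above 45 N or contact force between the fingers and rack2 above 45 N or contact force between the fingers and rack3 above 45 N or contact force between the fingers and rack4 above 45 N or contact force between the fingers and rack5 above 45 N).
It fails at once if the start key was pressed before the row was home, or the stop key was pressed ((value of joint start_key above 0.003 m and not (x of rack1 in the frame of sampler above 0.091 m and x of rack2 in the frame of sampler above 0.071 m and x of rack3 in the frame of sampler above 0.051 m and x of rack4 in the frame of sampler above 0.031 m and x of rack5 in the frame of sampler above 0.011 m)) or value of joint stop_key above 0.0025 m).
It fails at once if something else on the bench was shifted, lifted or knocked over (more than 25 mm or 0.5 rad) (distance of any of spare_rack, flask_small, flask_large, reagent_bottle, beaker, marker, vial from where it was at the start of the episode above 0.025 m or angle between any of spare_rack, flask_small, flask_large, reagent_bottle, beaker, marker, vial's own z axis and vertical above 0.5 rad).
It also fails if it takes over 43 s, if anything falls off the work surface, if the arm or the gripper's body presses on something with over 40 N, if the wrist force passes 120 N, or if a joint passes its speed limit or range.

ROBOT

A 6-joint arm with a two-finger parallel gripper is mounted at the origin on the work surface. World frame = base frame: x ahead of the robot, y to its left, z up, the work surface at z = 0. Lengths are in mm, angles in rad, forces in N, time in s.
With the tool pointing down it reaches from about 300 to 775 mm from the base axis. Payload 14.6 kg.
Tool frame: the origin (TCP) lies midway between the tips of the shut fingers; the grasp point (between the pads) lies 19 mm behind it (manip.grip_depth is the distance from the TCP to the grasp point, in mm); x points along the fingers, y is the direction in which the jaws open and shut, and the axes are right-handed (so a half turn about x gives the same grasp; the last joint's range is limited). The gripper opens to 94 mm and grips with 3 to 60 N. Pads are 16 mm wide; open, the fingers measure 119 mm over their backs; the gripper's body (75 mm by 177 mm) begins 78 mm behind the grasp point.
Start: joints at [1.13, 0.3, 1.521, -0, 1.321, -0.067], TCP at [200.832, 512.011, 205.446] pointing down, gripper open.
Joint ranges: [-3.03, 3.03], [-0.79, 2.21], [0.23, 2.52], [-1.04, 4.18], [0, 3.07], [-2.55, 2.55]. Speed limits (rad/s): [2.22, 2.22, 2.57, 3.14, 3.14, 3.14].

INTERFACE

Orientations are given as [roll, pitch, yaw] about the fixed x, y, z axes, in that order (R = Rz(yaw) Ry(pitch) Rx(roll)).
In Python, from cell import readout, cams, ticket, manip gives the robot as it stands. The module is installed in compiled form; this text tells all that it offers.
- The arm moves only by the tool apply_moves, never from a script. Its argument "plan" is one flat list of numbers, 7 for each row, row after row: the turn, a rotation vector about the tool's x, y, z in rad, then the shift along the tool's x, y, z in m, then the opening in per cent of the stroke, from 0 (shut) to 100 (fully open). In form: [wx, wy, wz, x, y, z, fingers, wx, wy, wz, x, y, z, fingers, ...]. A call has 1 to 5 rows; each row shifts and turns the commanded pose from where the row before left it, along the tool's axes as they then stand; what a row does not reach is not made up. A row lasts 1/8 s, in which the tool goes at most 62.5 mm and 10.7 degrees, less where a joint would pass 70% of its speed; a pose out of reach is approached as far as the arm can. A call with a gripper value outside its range is refused whole. The fingers move at their own pace and stop on an object; "force" is the grip in N (left out, the last holds). Time passes only in rows, so rows that do not move let the fingers close. It gives the time, the measured TCP pose, the force and the opening at its end, in the units of the state.
- readout.read_state(): the state, without advancing time (a new reading comes with each control period).
- cams.camera(name): name is "scene" or "top"; returns a dict with "image" (400x640x3 uint8, red, green, blue), "fovy" (degrees; the focal length in pixels is half the picture's height over the tangent of half this angle, whatever the lens; pixels are square), "cx", "cy" (the principal point, pixels), "D" ([k1, k2, p1, p2, k3] as OpenCV has them; the pictures are not rectified), "position" and "orientation" of the camera in the world. Camera axes: x right, y down, z forward; pixel columns grow to the right and rows downward; lengths in mm; the calibration is good to about 2 mm. A picture is of the moment at which its call begins. There is no depth.
- ticket.sign_off(): hands the job in, once; it reports no verdict.
The state is a dict: "clock": time; "joints": joint angles; "qd": joint speeds; "effort": joint torques, N m; "eef_pos": TCP position; "eef_rot": TCP orientation; "wrist_force": force on the tool from outside, world axes, zero at the start; "moment": the same for the moment, N m; "finger_gap": finger opening in mm.
Only numpy, scipy, OpenCV 4.12 (cv2) and the standard library are available. Lean on these libraries where they do the work, as an engineer would, in place of code of your own. Each camera call takes 0.05 s, during which the arm holds its last target.

## Working session

There is one attempt and no reset: what is moved stays moved. The work goes in short steps, Python scripts to look and compute and a tool call to move; the robot and the scene stay as the last step left them, time stands still between calls to the robot, and variables do not carry over. Pictures are saved under pics/ and viewed, and the job is handed in when it is done.

Besides the shell and the picture viewer there is one more tool, called after "Request:" in YAML: its name, and indented under it one key for each argument. apply_moves: Moves the arm, as the interface text tells. Its arguments: {"type":"object","properties":{"plan":{"type":"array","items":{"type":"number"}},"force":{"type":"number"}},"required":["plan"]}

```bash
mkdir -p pics
python3 - <<'E'
from cell import readout,cams,manip
import cv2
print(readout.read_state())
for n in("scene","top"):
    c=cams.camera(n); cv2.imwrite(f"pics/{n}0.png",c["image"][:,:,::-1]); print({k:v for k,v in c.items() if k!="image"})
E
```

```text
{'clock': 0.0, 'joints': array([ 1.13039777e+00,  3.00455942e-01,  1.52158533e+00, -1.68976538e-05,
        1.32072280e+00, -6.65668031e-02]), 'qd': array([ 0.00095807, -0.00037059,  0.00154869, -0.00016238,  0.00067066,
        0.00207893]), 'effort': array([ 4.48531136e-03, -5.31849360e+01, -3.52722681e+01,  7.09970389e-02,
        2.46166351e-02, -9.72675525e-05]), 'eef_pos': array([200.72588451, 511.77232517, 204.89285592]), 'eef_rot': array([-1.62339193,  1.5696248 , -1.99721949]), 'wrist_force': array([ 0.93276932, -0.26967253,  0.11848175]), 'moment': array([0.04661465, 0.02309604, 0.01556658]), 'finger_gap': 93.7878018893346}
{'fovy': 57.80742553028261, 'cx': 322.8202648082718, 'cy': 201.67178679154324, 'D': array([-0.03989859,  0.        ,  0.        ,  0.        ,  0.        ]), 'position': array([1076.99868642,  702.78574127,  668.68577938]), 'orientation': array([-2.17801068, -0.01437741,  2.50032191])}
{'fovy': 47.962451751438245, 'cx': 318.4299743292062, 'cy': 195.81105910172312, 'D': array([-0.07424639,  0.        ,  0.        ,  0.        ,  0.        ]), 'position': array([ 357.79435411,   12.43414516, 1502.35944723]), 'orientation': array([-3.0068789 ,  0.00403382, -1.57887479])}
```

View pics/scene0.png

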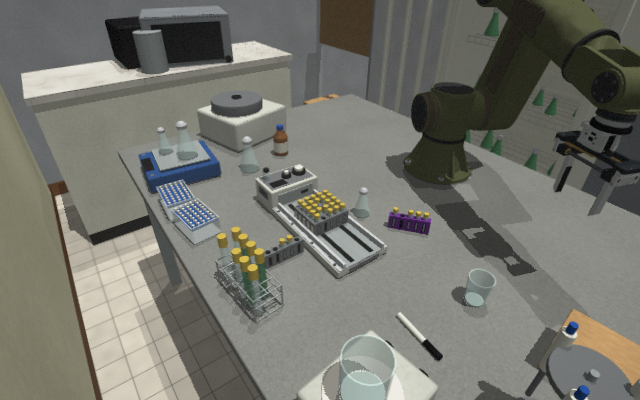

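View pics/top0.png

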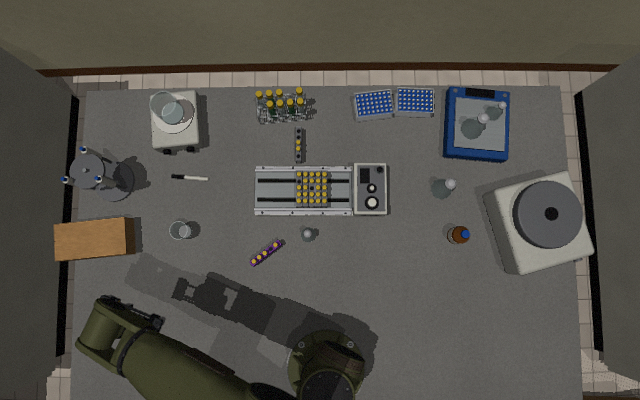

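```bash
cat > h.py <<'E'
import cv2,numpy as np
from scipy.spatial.transform import Rotation as R
def K(c):
    f=200/np.tan(np.radians(c["fovy"]/2)); return np.array([[f,0,c["cx"]],[0,f,c["cy"]],[0,0,1.]])
def unproj(c,px,z):
    p=cv2.undistortPoints(np.array(px,float).reshape(-1,1,2),K(c),c["D"]).reshape(-1,2)
    d=np.c_[p,np.ones(len(p))]@R.from_euler("xyz",c["orientation"]).as_matrix().T
    z=np.broadcast_to(z,len(p)); return c["position"]+d*((z-c["position"][2])/d[:,2])[:,None]
def proj(c,P):
    Rm=R.from_euler("xyz",c["orientation"]).as_matrix()
    q=(np.array(P,float).reshape(-1,3)-c["position"])@Rm
    return cv2.projectPoints(q,np.zeros(3),np.zeros(3),K(c),c["D"])[0].reshape(-1,2)
def crop(img,x0,y0,x1,y1,s,name):
    cv2.imwrite(name,cv2.resize(img[y0:y1,x0:x1,::-1],None,fx=s,fy=s,interpolation=cv2.INTER_CUBIC))
E
python3 - <<'E'
from cell import cams
from h import *
c=cams.camera("top");crop(c["image"],245,150,400,230,5,"pics/t1.png")
c=cams.camera("scene");crop(c["image"],240,150,440,280,4,"pics/s1.png")
E
```

```text
(no output)
```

View pics/t1.png

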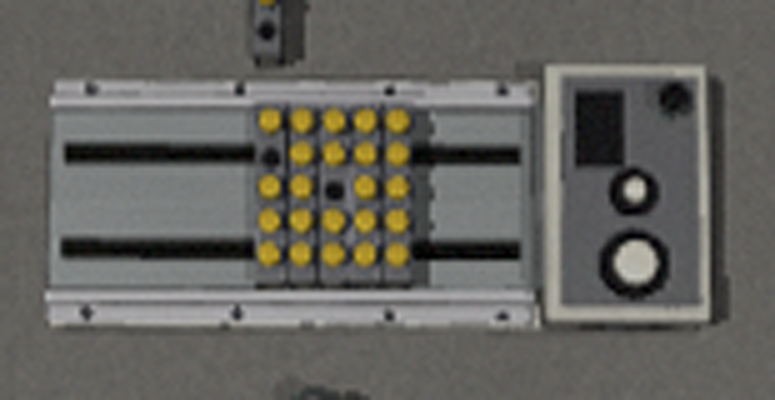

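View pics/s1.png

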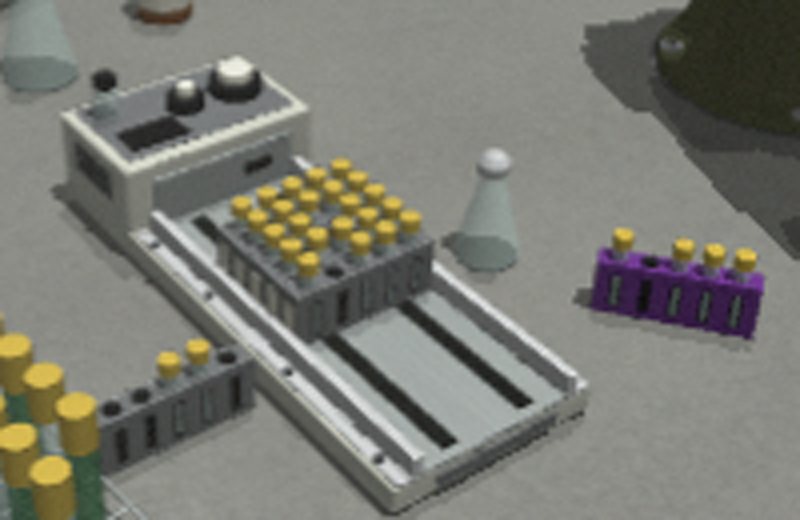

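Run:
```python
from cell import cams
from h import *
from scipy.optimize import least_squares
c=cams.camera("top")
s=cams.camera("scene")
T=lambda a:np.array(a,float)/5+[245,150]-0.4
S=lambda a:np.array(a,float)/4+[240,150]-0.375
names=["h00","h10","h11","h01","start","stop","railR end-","railL end-"]
px=T([[545,322],[712,322],[706,66],[546,66],[634,260],[634,189],[46,308],[53,92]])
z=[82,82,82,82,88,88,44,44]
W=unproj(c,px,z); print(W.round(1))
# joint fit: sampler pose (x,y,yaw)
M=np.array([[108,-84,82],[215,-84,82],[215,84,82],[108,84,82],[165,-48,88],[165,-2,88],[-215,-65,44],[-215,65,44]],float)
spx=S([[130,168],[64,116],[584,383],[397,508]]); SM=np.array([[108,84,82],[215,84,82],[-215,-84,28],[-215,84,28]],float)
def w(p,M): return np.c_[M[:,:2]@np.array([[np.cos(p[2]),np.sin(p[2])],[-np.sin(p[2]),np.cos(p[2])]])+p[:2],M[:,2]]
r=least_squares(lambda p:(proj(c,w(p,M))-px).ravel(),[560,30,-1.57]); print(r.x,r.fun.reshape(-1,2).round(1).tolist())
print("scene pred", (proj(s,w(r.x,SM))-spx).round(1).tolist())
p=r.x
inv=lambda P:(P[:,:2]-p[:2])@np.array([[np.cos(p[2]),-np.sin(p[2])],[np.sin(p[2]),np.cos(p[2])]])
# caps z=94 : centres columns rear..front
print(inv(unproj(c,T([[269,120],[269,254],[301,120],[301,254],[333,120],[333,254],[365,120],[365,254],[397,120],[397,254]]),94)).round(1).tolist())
print("rear face bottom/top from top: ",inv(unproj(c,T([[254,280],[413,280]]),73)).round(1))
# scene: caps rear row ends
print(inv(unproj(s,S([[308,258],[412,215],[242,200],[341,163]]),94)).round(1))
print("key scene",inv(unproj(s,S([[236,68],[185,87]]),88)).round(1))
```

```text
[[ 491.2  -94.5   82. ]
 [ 490.2 -200.6   82. ]
 [ 655.9 -201.5   82. ]
 [ 656.7  -98.2   82. ]
 [ 529.6 -151.2   88. ]
 [ 575.1 -152.3   88. ]
 [ 506.6  228.2   44. ]
 [ 650.2  225.2   44. ]]
[576.37256805  12.57952574  -1.58098311] [[0.0, -0.0], [0.3, 0.0], [0.5, -0.7], [-0.6, -0.8], [0.2, 0.9], [0.0, 0.7], [0.0, -2.1], [-0.5, 2.0]]
scene pred [[-0.9, 0.6], [-1.2, -1.8], [2.3, -1.5], [-0.4, -6.3]]
[[-67.6, 43.6], [-66.9, -42.4], [-47.3, 43.6], [-46.7, -42.4], [-26.9, 43.6], [-26.5, -42.4], [-6.5, 43.6], [-6.3, -42.3], [13.9, 43.7], [13.9, -42.3]]
rear face bottom/top from top:  [[-77.4 -56.6]
 [ 24.3 -56.4]]
[[-69.5  46.4]
 [-70.3 -41.2]
 [ 12.3  45. ]
 [ 10.9 -40.1]]
key scene [[181.6 -59.8]
 [178.8  -9.7]]
```

Run:
```python
from cell import cams
from h import *
c=cams.camera("top"); s=cams.camera("scene")
crop(s["image"],250,155,330,215,10,"pics/s2.png")
crop(c["image"],350,160,395,220,10,"pics/t2.png")
```

```text
(no output)
```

View pics/s2.png

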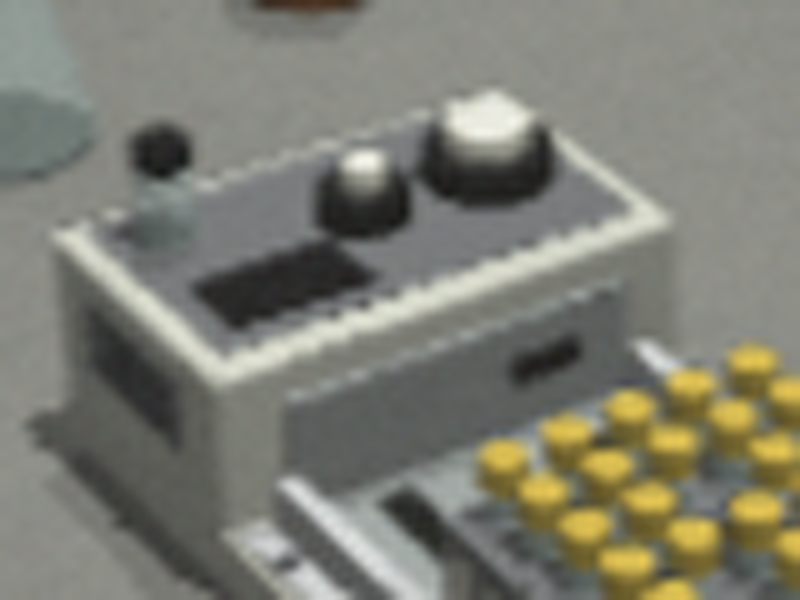

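View pics/t2.png

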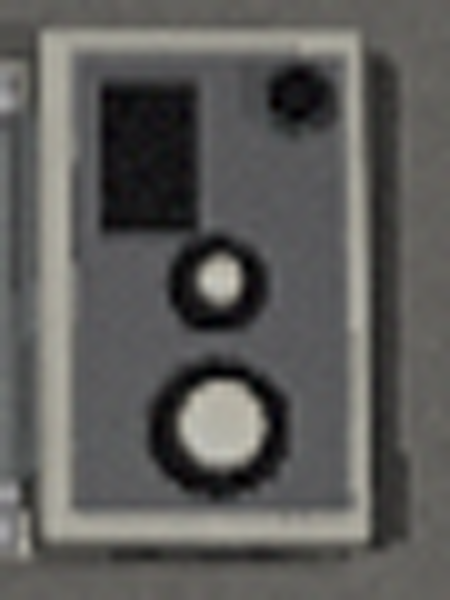

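Run:
```python
from cell import cams
from h import *
from scipy.optimize import least_squares
c=cams.camera("top"); s=cams.camera("scene")
T=lambda a:np.array(a,float)/10+[350,160]-.45
S=lambda a:np.array(a,float)/10+[250,155]-.45
tp=T([[42,543],[370,543],[362,32],[42,32],[222,423],[221,280]])
sp=S([[668,218],[65,237],[220,378],[490,115],[366,160]])
def w(p,M): return np.c_[M[:,:2]@np.array([[np.cos(p[2]),np.sin(p[2])],[-np.sin(p[2]),np.cos(p[2])]])+p[:2],M[:,2]]
MT=lambda h,k:np.array([[108,-k,82],[215,-k,82],[215,k,82],[108,k,82],[165,-48,h],[165,-2,h]],float)
def f(p):
    m=MT(p[3],p[4]); a=proj(c,w(p,m))-tp
    ms=m[[0,2,3,4,5]].copy();ms[3:,2]=p[3]
    b=proj(s,w(p,ms))-sp
    return np.r_[a.ravel(),b.ravel()]
r=least_squares(f,[576,12,-1.58,90,84]);print(r.x,r.fun.reshape(-1,2).round(1).tolist())
```

```text
[576.72174285  13.57682797  -1.58332421 101.29148808  81.92987046] [[-0.5, -0.6], [0.4, -0.4], [0.3, 0.0], [-0.8, -0.1], [0.0, 0.2], [-0.0, -0.0], [1.1, -0.5], [-0.9, -1.5], [0.4, -0.2], [-0.1, 0.2], [-0.1, -0.2]]
```

```bash
cat >> h.py <<'E'
P=np.array([576.5,13.3,-1.582])
def s2w(x,y): 
    c,s=np.cos(P[2]),np.sin(P[2]); return P[:2]+[c*x-s*y,s*x+c*y]
def plan(target,st):
    "shift in tool axes after turning to x down, y = sampler -y or +y"
    Rt=R.from_euler("xyz",st["eef_rot"])
    best=None
    for sg in(1,-1):
        y=sg*np.array([-np.sin(P[2]),np.cos(P[2]),0]); x=np.array([0,0,-1.]); Rg=R.from_matrix(np.c_[x,y,np.cross(x,y)])
        rv=(Rt.inv()*Rg).as_rotvec()
        if best is None or np.linalg.norm(rv)<np.linalg.norm(best[0]): best=(rv,Rg)
    d=(np.array(target)-st["eef_pos"])/1000
    print("turn",best[0].round(3),"shift now-axes",Rt.inv().apply(d).round(4),"goal-axes",best[1].inv().apply(d).round(4), "goal mat",best[1].as_matrix().round(2).tolist())
E
python3 - <<'E'
from h import *
from cell import readout
st=readout.read_state()
print(R.from_euler("xyz",st["eef_rot"]).as_matrix().round(3))
a=s2w(-120,0);print(a,s2w(165,-48),s2w(-77,0)); plan([*a,150],st)
E
```

```text
[[-0.     0.365  0.931]
 [-0.     0.931 -0.365]
 [-1.    -0.    -0.   ]]
[577.84441266 133.29246874] [ 526.6544451  -151.15187946] [577.36266479  90.29516744]
turn [1.208 0.    0.   ] shift now-axes [ 0.0554 -0.2149  0.4893] goal-axes [0.0554 0.3812 0.3745] goal mat [[0.0, 1.0, -0.01], [0.0, -0.01, -1.0], [-1.0, 0.0, 0.0]]
```

Request:
apply_moves:
  plan: [0,0,0,0,-0.022,0.05,70,0,0,0,0,-0.022,0.05,70,0,0,0,0,-0.022,0.05,70,0,0,0,0,-0.022,0.05,70,0,0,0,0,-0.022,0.05,70]

```text
clock: 1.12
eef_pos: [394.5, 316.9, 205.7]
eef_rot: [0.97, 1.57, 0.597]
wrist_force: [0.3, 0.3, -0.2]
finger_gap: 65.6
```

Request:
apply_moves:
  plan: [0,0,0,0,-0.022,0.05,70,0,0,0,0,-0.022,0.05,70,0,0,0,0,-0.022,0.05,70,0,0,0,0,-0.022,0.05,70,0,0,0,0,-0.015,0.04,70]

```text
clock: 1.75
eef_pos: [580.4, 133.0, 205.4]
eef_rot: [-0.503, 1.571, -0.878]
wrist_force: [-0.4, 1.2, 0.0]
finger_gap: 65.9
```

Request:
apply_moves:
  plan: [0.17,0,0,0,0,0,70,0.17,0,0,0,0,0,70,0.17,0,0,0,0,0,70,0.17,0,0,0,0,0,70,0.17,0,0,0,0,0,70]

```text
clock: 2.38
eef_pos: [579.2, 134.8, 205.4]
eef_rot: [-1.583, 1.571, -2.812]
wrist_force: [-0.2, 0.2, -0.0]
finger_gap: 65.7
```

Request:
apply_moves:
  plan: [0.17,0,0,0,0,0,70,0.17,0,0,0,0,0,70,0.018,0,0,0,0,0,70]

```text
clock: 2.75
eef_pos: [579.2, 134.8, 205.4]
eef_rot: [-1.353, 1.571, -2.934]
wrist_force: [0.1, -0.5, 0.1]
finger_gap: 65.7
```

Run:
```python
from h import *
from cell import readout
st=readout.read_state();print(st)
plan([*s2w(-110,0),46],st)
```

```text
{'clock': 2.75, 'joints': array([ 1.67098535e-01,  4.00100045e-01,  1.38662863e+00, -1.85544779e-06,
        1.35490917e+00,  1.77895950e-01]), 'qd': array([-0.00067567,  0.00126695,  0.00018172, -0.00053132, -0.00150902,
        0.05823655]), 'effort': array([-1.06743738e-02, -5.92851305e+01, -3.57283473e+01,  7.73202698e-02,
       -3.09763840e-03,  1.41375147e+00]), 'eef_pos': array([579.20794557, 134.81226769, 205.43181272]), 'eef_rot': array([-1.35281673,  1.5707511 , -2.93441007]), 'wrist_force': array([ 0.14980451, -0.53663266,  0.13752148]), 'moment': array([-0.12304514,  0.08839999, -0.04630151]), 'finger_gap': 65.74220939530161}
turn [0. 0. 0.] shift now-axes [ 0.1594 -0.0013  0.0115] goal-axes [ 0.1594 -0.0013  0.0115] goal mat [[0.0, 1.0, -0.01], [0.0, -0.01, -1.0], [-1.0, 0.0, 0.0]]
```

Request:
apply_moves:
  plan: [0,0,0,0.04,-0.001,0,70,0,0,0,0.04,0,0,70,0,0,0,0.04,0,0,70,0,0,0,0,0,0,70]

```text
clock: 3.25
eef_pos: [576.8, 134.5, 83.1]
eef_rot: [-1.392, 1.566, -2.971]
wrist_force: [-0.1, 0.1, 1.4]
finger_gap: 65.8
```

Run:
```python
from cell import cams
from h import *
c=cams.camera("top");crop(c["image"],245,150,400,230,5,"pics/t3.png")
c=cams.camera("scene");crop(c["image"],240,150,440,280,4,"pics/s3.png")
```

```text
(no output)
```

View pics/t3.png

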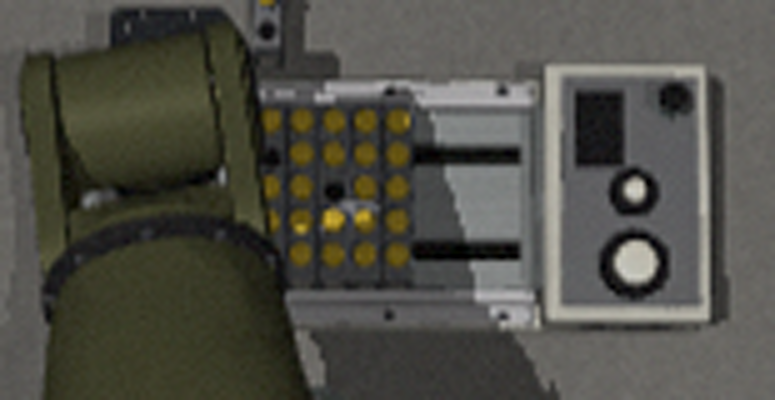

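View pics/s3.png

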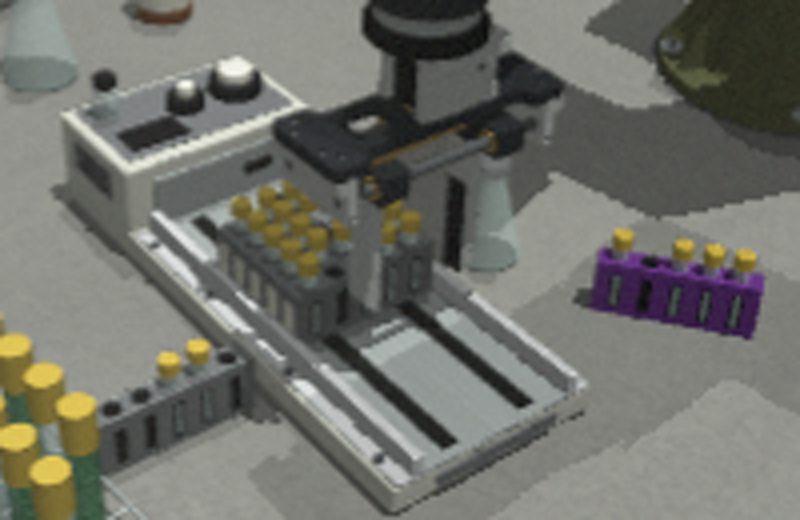

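Request:
apply_moves:
  plan: [0,0,0,0.018,0,0,70,0,0,0,0.018,0,0,70,0,0,0,0,0.001,0.01,70,0,0,0,0,0,0.01,70,0,0,0,0,0,0,70]

```text
clock: 3.98
eef_pos: [579.4, 113.8, 50.0]
eef_rot: [1.676, 1.57, 0.093]
wrist_force: [0.1, 0.7, 0.4]
finger_gap: 66.2
```

Request:
apply_moves:
  plan: [0,0,0,0,0,0.003,70,0,0,0,0,0,0.003,70,0,0,0,0,0,0.003,70,0,0,0,0,0,0.003,70]

```text
clock: 4.47
eef_pos: [578.8, 102.6, 49.5]
eef_rot: [-1.179, 1.571, -2.761]
wrist_force: [-0.4, -0.5, -0.3]
finger_gap: 66.2
```

Request:
apply_moves:
  plan: [0,0,0,0,0,0.003,70,0,0,0,0,0,0.003,70,0,0,0,0,0,0.003,70,0,0,0,0,0,0.003,70]

```text
clock: 4.97
eef_pos: [578.7, 90.8, 49.5]
eef_rot: [2.86, 1.571, 1.278]
wrist_force: [-0.7, 4.2, 0.1]
finger_gap: 65.7
```

Request:
apply_moves:
  plan: [0,0,0,0,0,0.003,70,0,0,0,0,0,0.003,70,0,0,0,0,0,0.003,70,0,0,0,0,0,0.003,70,0,0,0,0,0,0.003,70]

```text
clock: 5.6
eef_pos: [578.6, 75.6, 49.5]
eef_rot: [2.701, 1.571, 1.119]
wrist_force: [0.6, 5.0, 0.5]
finger_gap: 65.7
```

Request:
apply_moves:
  plan: [0,0,0,0,0,0.003,70,0,0,0,0,0,0.003,70,0,0,0,0,0,0.003,70,0,0,0,0,0,0.003,70,0,0,0,0,0,0.003,70]

```text
clock: 6.22
eef_pos: [578.4, 60.6, 49.5]
eef_rot: [1.539, 1.571, -0.042]
wrist_force: [1.4, 4.9, 1.1]
finger_gap: 65.7
```

Request:
apply_moves:
  plan: [0,0,0,0,0,0.003,70,0,0,0,0,0,0.003,70,0,0,0,0,0,0.003,70,0,0,0,0,0,0.003,70,0,0,0,0,0,0.003,70]

```text
clock: 6.85
eef_pos: [578.2, 45.6, 49.5]
eef_rot: [-2.205, 1.571, 2.496]
wrist_force: [0.7, 5.4, 0.2]
finger_gap: 65.7
```

Request:
apply_moves:
  plan: [0,0,0,0,0,0.003,70,0,0,0,0,0,0.003,70,0,0,0,0,0,0.003,70,0,0,0,0,0,0.003,70,0,0,0,0,0,0.003,70]

```text
clock: 7.48
eef_pos: [578.0, 30.6, 49.5]
eef_rot: [-1.526, 1.571, -3.108]
wrist_force: [0.0, 5.3, 0.9]
finger_gap: 65.8
```

Request:
apply_moves:
  plan: [0,0,0,0,0,0.002,70,0,0,0,0,0,0.002,70,0,0,0,0,0,0.002,70,0,0,0,0,0,0.002,70]

```text
clock: 7.98
eef_pos: [578.0, 22.7, 49.5]
eef_rot: [-2.343, 1.571, 2.358]
wrist_force: [-0.5, 5.3, -0.1]
finger_gap: 65.8
```

Run:
```python
from cell import cams
from h import *
c=cams.camera("top");crop(c["image"],245,150,400,230,5,"pics/t4.png")
c=cams.camera("scene");crop(c["image"],240,150,340,225,8,"pics/s4.png")
```

```text
(no output)
```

View pics/t4.png

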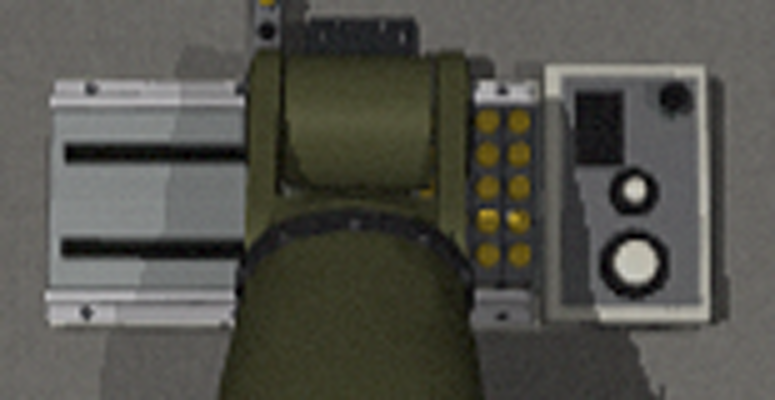

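View pics/s4.png

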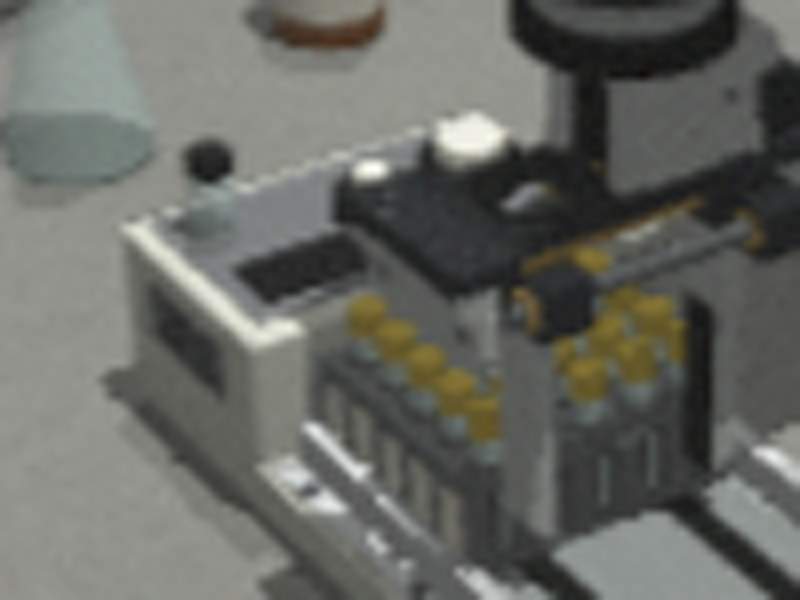

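Request:
apply_moves:
  plan: [0,0,0,0,0,0.001,70,0,0,0,0,0,0.001,70,0,0,0,0,0,0.001,70,0,0,0,0,0,0.001,70]

```text
clock: 8.57
eef_pos: [578.0, 19.6, 49.5]
eef_rot: [2.973, 1.569, 1.391]
wrist_force: [2.2, 14.9, 0.4]
finger_gap: 66.0
```

Request:
apply_moves:
  plan: [0,0,0,0,0,0.001,70,0,0,0,0,0,0.001,70]

```text
clock: 8.82
eef_pos: [578.1, 19.5, 49.6]
eef_rot: [2.993, 1.567, 1.41]
wrist_force: [2.2, 28.2, 0.2]
finger_gap: 66.1
```

Request:
apply_moves:
  plan: [0,0,0,0,0,-0.001,70,0,0,0,0,0,0,70]

```text
clock: 9.07
eef_pos: [578.1, 19.6, 49.5]
eef_rot: [2.948, 1.568, 1.366]
wrist_force: [2.0, 17.2, 0.7]
finger_gap: 65.9
```

Run:
```python
from cell import cams
from h import *
c=cams.camera("top");crop(c["image"],330,150,400,230,8,"pics/t5.png")
c=cams.camera("scene");crop(c["image"],240,150,340,225,8,"pics/s5.png")
```

```text
(no output)
```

View pics/t5.png

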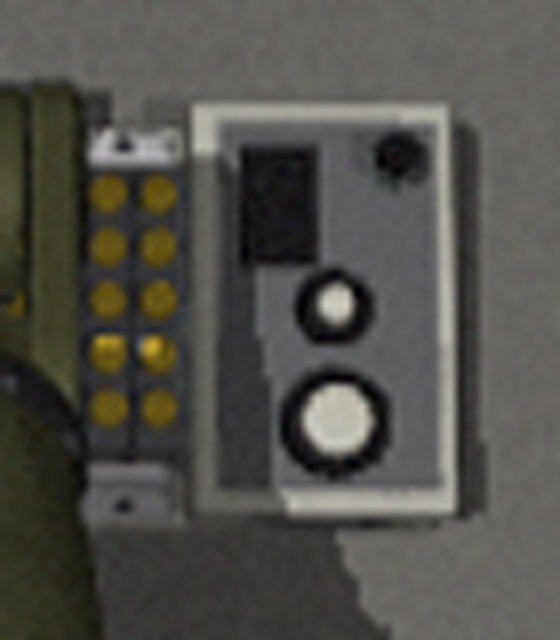

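View pics/s5.png

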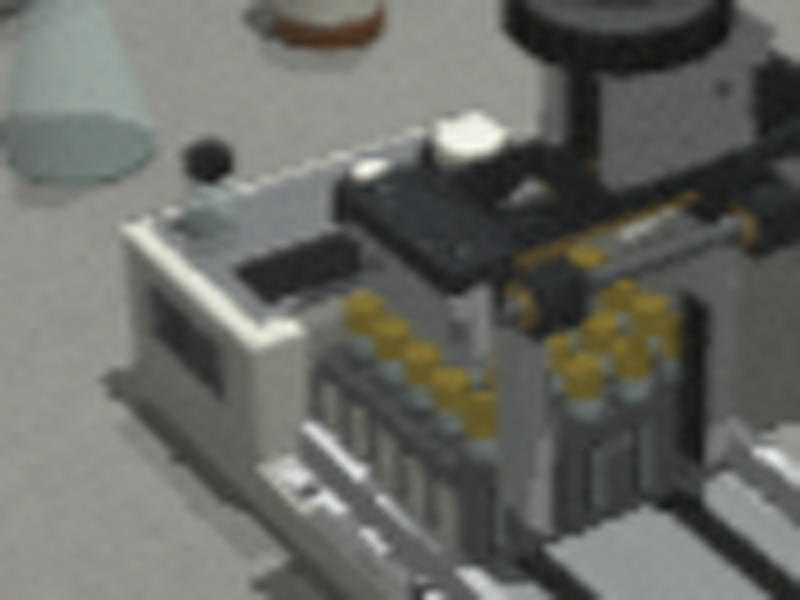

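Run:
```python
from cell import cams
from h import *
c=cams.camera("top")
T=lambda a:np.array(a,float)/8+[330,150]-.44
def inv(W): 
    cs,s=np.cos(P[2]),np.sin(P[2]); return (W[:,:2]-P[:2])@np.array([[cs,-s],[s,cs]])
print(inv(unproj(c,T([[158,195],[158,408],[108,195],[108,408]]),94)).round(1))
print(inv(unproj(c,T([[335,418],[335,303]]),101)).round(1))
```

```text
[[ 95.1  42.7]
 [ 94.6 -42.7]
 [ 75.2  42.6]
 [ 74.8 -42.7]]
[[163.6 -47.4]
 [164.2  -1.7]]
```

Request:
apply_moves:
  plan: [0,0,0,0,0,-0.003,70,0,0,0,0,0,-0.005,70,0,0,0,0,0,-0.015,70,0,0,0,0,0,-0.02,70,0,0,0,0,0,0,70]

```text
clock: 9.85
eef_pos: [578.3, 62.5, 49.4]
eef_rot: [0.862, 1.571, -0.718]
wrist_force: [0.7, 0.3, -0.0]
finger_gap: 66.0
```

Request:
apply_moves:
  plan: [0,0,0,-0.04,0,0,70,0,0,0,-0.04,0,0,70,0,0,0,-0.04,0,0,0,0,0,0,0,0,0,0,0,0,0,0,0,0,0]

```text
clock: 10.48
eef_pos: [578.0, 60.7, 168.5]
eef_rot: [-1.434, 1.57, -3.015]
wrist_force: [-0.8, 0.0, -0.5]
finger_gap: 39.0
```

Run:
```python
from cell import cams,readout
from h import *
c=cams.camera("scene");crop(c["image"],240,150,340,225,8,"pics/s6.png")
st=readout.read_state();print(st["eef_pos"],st["finger_gap"],st["wrist_force"])
plan([*s2w(164.5,-48),125],st)
```

```text
[577.86641518  60.72010674 168.09280619] 34.96067060799731 [ 0.47117626  0.30877279 -0.70424353]
turn [0.    0.    0.002] shift now-axes [ 0.0432 -0.0488  0.2119] goal-axes [ 0.0431 -0.0488  0.2119] goal mat [[0.0, 1.0, -0.01], [0.0, -0.01, -1.0], [-1.0, 0.0, 0.0]]
```

View pics/s6.png

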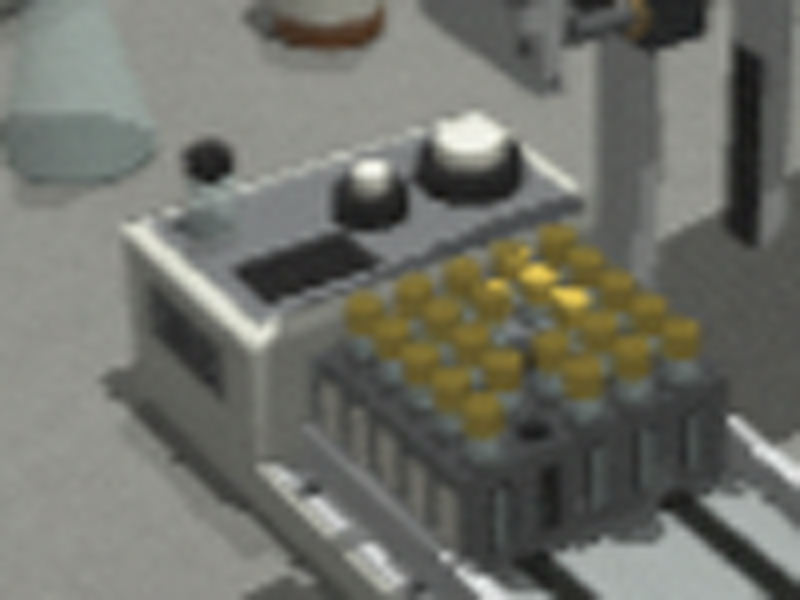

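Request:
apply_moves:
  plan: [0,0,0,0,-0.0122,0.053,0,0,0,0,0,-0.0122,0.053,0,0,0,0,0,-0.0122,0.053,0,0,0,0,0,-0.0122,0.053,0,0,0,0,0,0,0,0]

```text
clock: 11.15
eef_pos: [526.0, -153.4, 168.1]
eef_rot: [-1.752, 1.569, 2.945]
wrist_force: [0.2, 0.7, -0.7]
finger_gap: 0.3
```

Request:
apply_moves:
  plan: [0,0,0,0.02,0,0,0,0,0,0,0.02,0,0,0,0,0,0,0,0,0,0]

```text
clock: 11.52
eef_pos: [526.5, -149.6, 127.5]
eef_rot: [-1.919, 1.567, 2.783]
wrist_force: [-0.1, -0.0, 0.4]
finger_gap: 0.3
```

Run:
```python
from cell import cams,readout
from h import *
c=cams.camera("scene");crop(c["image"],240,130,340,205,8,"pics/s7.png")
st=readout.read_state();print(st["eef_pos"],st["finger_gap"],st["wrist_force"])
plan([*s2w(164.5,-48),105],st)
```

```text
[ 527.06436095 -149.90572603  128.76330583] 0.4408149262850268 [0.00922571 0.10001022 0.17790775]
turn [ 0.001 -0.001  0.002] shift now-axes [ 0.0238 -0.0004  0.0008] goal-axes [ 0.0238 -0.0004  0.0008] goal mat [[0.0, 1.0, -0.01], [0.0, -0.01, -1.0], [-1.0, 0.0, 0.0]]
```

View pics/s7.png

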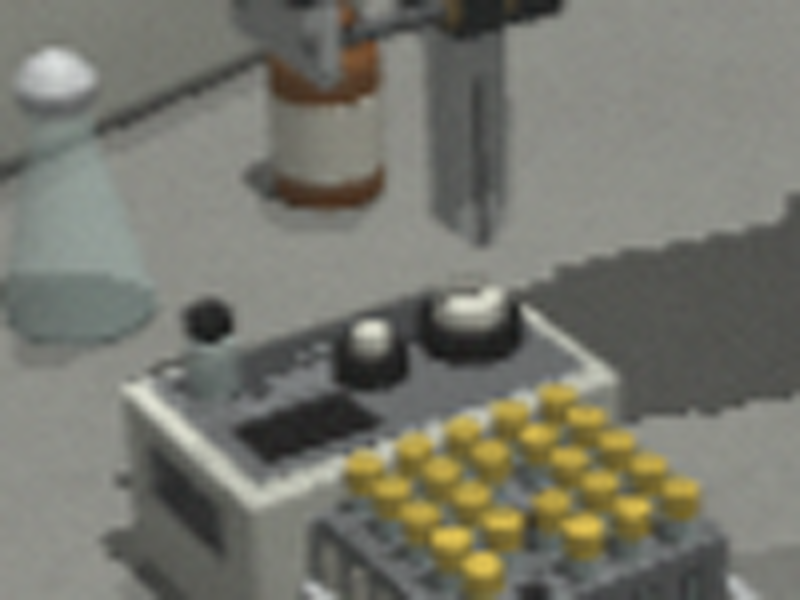

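Request:
apply_moves:
  plan: [0,0,0,0.01,0,0.001,0,0,0,0,0.008,0,0,0,0,0,0,0,0,0,0]

```text
clock: 11.95
eef_pos: [527.0, -151.5, 110.8]
eef_rot: [-1.904, 1.57, 2.797]
wrist_force: [0.7, 0.0, -0.2]
finger_gap: 0.2
```

Request:
apply_moves:
  plan: [0,0,0,0.002,0,0,0,0,0,0,0.002,0,0,0,0,0,0,0,0,0,0]

```text
clock: 12.32
eef_pos: [527.2, -151.6, 107.4]
eef_rot: [-1.824, 1.571, 2.878]
wrist_force: [-0.7, -0.4, -0.5]
finger_gap: 0.2
```

Request:
apply_moves:
  plan: [0,0,0,0.002,0,0,0,0,0,0,0.001,0,0,0,0,0,0,0,0,0,0]

```text
clock: 12.7
eef_pos: [527.2, -151.6, 104.4]
eef_rot: [-1.813, 1.571, 2.888]
wrist_force: [-0.6, -0.0, -0.3]
finger_gap: 0.0
```

Request:
apply_moves:
  plan: [0,0,0,0.001,0,0,0,0,0,0,0.001,0,0,0,0,0,0,0,0,0,0]

```text
clock: 13.08
eef_pos: [527.3, -151.6, 102.5]
eef_rot: [1.614, 1.571, 0.033]
wrist_force: [0.5, 0.3, 1.6]
finger_gap: 0.3
```

Request:
apply_moves:
  plan: [0,0,0,0.001,0,0,0,0,0,0,0.001,0,0,0,0,0,0,0,0,0,0]

```text
clock: 13.45
eef_pos: [527.3, -151.7, 100.5]
eef_rot: [0.949, 1.571, -0.633]
wrist_force: [-1.0, 0.5, 1.7]
finger_gap: 0.4
```

Request:
apply_moves:
  plan: [0,0,0,0.001,0,0,0,0,0,0,0.001,0,0,0,0,0,0,0,0,0,0]

```text
clock: 13.82
eef_pos: [527.3, -151.7, 98.5]
eef_rot: [1.243, 1.571, -0.339]
wrist_force: [-0.8, -0.6, 4.1]
finger_gap: 0.3
```

Request:
apply_moves:
  plan: [0,0,0,0.001,0,0,0,0,0,0,0,0,0,0]

```text
clock: 14.08
eef_pos: [527.4, -151.7, 98.1]
eef_rot: [1.064, 1.57, -0.518]
wrist_force: [-3.1, 0.1, 11.4]
finger_gap: 0.2
```

Bottomed out (hard stop, 11 N): key fully down. Release and rise.

Request:
apply_moves:
  plan: [0,0,0,-0.003,0,0,0,0,0,0,-0.005,0,0,0,0,0,0,-0.02,0,0,0,0,0,0,-0.04,0,0,0,0,0,0,-0.04,0,0,0]

```text
clock: 14.7
eef_pos: [526.9, -151.5, 206.4]
eef_rot: [-1.9, 1.57, 2.802]
wrist_force: [0.2, -0.2, -0.4]
finger_gap: -0.0
```

Request:
apply_moves:
  plan: [0,0,0,0,-0.05,0,0,0,0,0,0,-0.04,0,0,0,0,0,0,0,0,0,0,0,0,0,0,0,0]

```text
clock: 15.2
eef_pos: [437.8, -150.8, 205.7]
eef_rot: [1.226, 1.57, -0.356]
wrist_force: [0.5, 0.6, -0.4]
finger_gap: 0.4
```

Run:
```python
from cell import cams,readout
from h import *
c=cams.camera("scene");crop(c["image"],200,110,440,280,3.3,"pics/s8.png")
c=cams.camera("top");crop(c["image"],245,130,400,230,5,"pics/t8.png")
st=readout.read_state();print(st["clock"],st["eef_pos"],st["wrist_force"])
```

```text
15.3 [ 437.90803319 -150.67137774  205.29499504] [0.50042886 0.12620189 0.07479897]
```

View pics/s8.png

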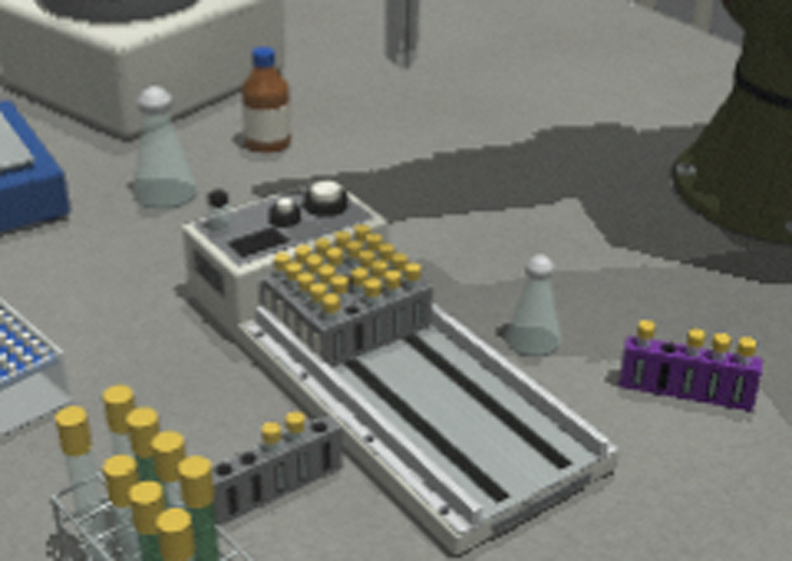

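View pics/t8.png

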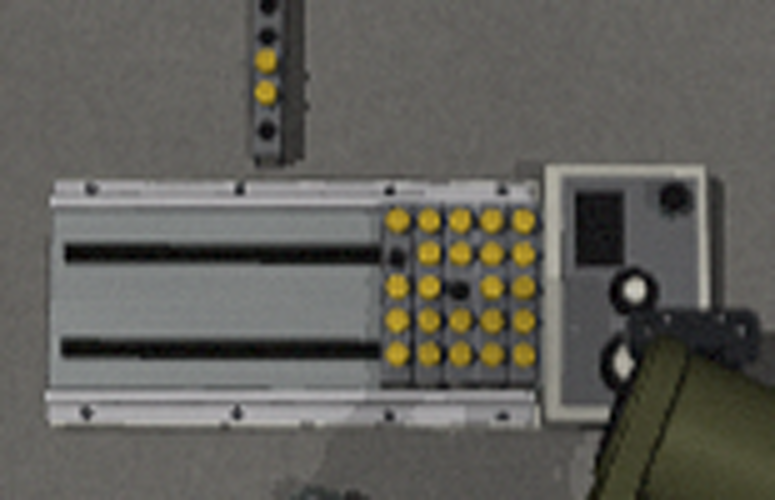

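The row is closed, square and against the head: the cap columns run evenly from crop x 397 to 523. The keys are up, nothing else has moved and the arm is clear, so I am handing it in.

```bash
python3 -c "
from cell import ticket
print(ticket.sign_off())"
```

```text
the job is handed in; nothing more can be done
None
```

I pushed the five racks home as one train, pressed the start key fully, let it come back up, and handed the job in at about 15 s of the 43 s allowed. Sign-off gives no verdict, so what follows are my own checks.

- **Push:** I used two spread fingers behind rack5, at about 24 mm/s with about 5 N of drag. Against the end stop the highest wrist force I read was 28 N (limit 45 N).
- **Row home:** With the row against the stop, the top picture put rack1 at x ≈ 95 mm and rack2 at x ≈ 75 mm, matching their home places. The left and right ends of each rack agreed within 0.5 mm. The final pictures show the row closed, square and upright, with even spacing back to rack5.
- **Start key:** Contact came at about z = 103 mm. The spring gave about 4 N, and the key met its hard stop at 98 mm with 11 N. After release it looked up again.
- **Stop key and surroundings:** I did not touch the smaller key. The nearby bystanders, the purple rack and the vial look unmoved. The arm ended clear, with no force on the wrist.

**Disagreements:** I first guessed the key tops at z = 88 mm, and the two cameras disagreed at that height. Fitting both views gave 101 mm, which the contact confirmed. Contact with the rear rack and with the stop came about 3–4 mm sooner than a finger half-width of 8 mm implied. I put that down to thicker fingers, and the picture measurements support the row being home.

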